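Put the checked gauges away

TASK

Put the four loose gauges away, setting each down gently without dropping it: stand the large plug gauge upright in the wide bay of the wooden tray and the small plug gauge upright in its narrow bay, and lay the ring gauge flat in the round dish. Slide back the cover of the case, lay the gauge block flat in the well under it, and slide the cover fully shut again.

Things in the scene. Friction and masses are not known exactly. Their poses are not given: they have to be found in the camera images.
- plug_large: Large plug gauge, plain steel, standing upright: a round foot 50 mm in diameter and 14 mm high carrying a round stem 30 mm in diameter; 52 mm high in all, about 0.4 kg. Best gripped by the stem. Origin: centre of the underside; z up along the stem.
- plug_small: Small plug gauge, plain steel, same form: foot 34 mm in diameter and 10 mm high, stem 18 mm in diameter; 38 mm high in all, about 0.12 kg. Origin: centre of the underside; z up along the stem.
- ring_gauge: Ring gauge, a plain steel ring lying flat: 50 mm outside diameter, 28 mm hole, 18 mm high, about 0.2 kg. Origin: centre of the underside; z up along its axis.
- block: Gauge block, a plain steel bar lying flat: 60 mm long (its x axis), 30 mm wide (y), 15 mm high (z), about 0.2 kg. Origin: centre of the underside.
- tray: Open wooden tray fixed to the bench, 98 mm (its x axis) by 187 mm (y); walls and divider 4 mm thick, 20 mm high; floor 4 mm above the bench. Two bays, each 90 mm along x: the wide one is 105 mm along y, centre at y = +37 mm; the narrow one 70 mm along y, centre at y = -54.5 mm. Origin: centre of the underside, at bench height; z up.
- dish: Round black plastic dish fixed to the bench, open on top: flat inner floor 112 mm in diameter and 5 mm above the bench, slightly flared wall 4 mm thick, rim 132 mm in diameter and 16 mm above the bench. Origin: centre of the underside; z up.
- case: Low grey case with an aluminium sliding cover, fixed: 110 mm (its x axis) by 224 mm (y), 32 mm high. The -y half is a well 102 mm wide (x), from y = -108 to -4 mm, floor 5 mm and walls 32 mm above the bench, hidden when shut; with the cover fully back it is open from y = -108 to -8 mm. The +y half is a solid deck for the cover to slide over. Origin: centre of the underside, at bench height; z up.
- cover (a joint): Travel of the case's cover in m along the case's +y axis: 0 fully shut over the well, 0.104 fully back over the deck. It may start slightly ajar (up to 0.02). It stays where it is left; it takes about 2 N to slide.
- cover_grip (a point): Centre of the upright black rib in the middle of the cover, moving with it: 60 mm long along the case's x, 12 mm thick along y, 20 mm tall. Heights above the bench: cover plate's upper face 36.5 mm, this point 48.5 mm, rib top 56.5 mm. Pinch the rib across its 12 mm and pull or push along y. Axes as the case's.
Mind the look-alikes: they are no part of the job. Leave any yellow look-alike of the block alone.

How it is judged:
At the end, for the whole second after the job is handed in: Large plug gauge upright on the floor of the tray's wide bay, small one in the narrow bay; ring flat on the dish floor; block flat on the floor of the case's well (undersides within 5 mm of the floor, tilt under 0.12 rad); cover within 5 mm of shut; all at rest (x of plug_large in the frame of tray between -0.03 and 0.03 m and y of plug_large in the frame of tray between 0.008 and 0.07 m and z of plug_large in the frame of tray between 0 and 0.009 m and angle between each of plug_large, plug_small, block's own z axis and vertical below 0.12 rad and linear speed of each of plug_large, plug_small, ring_gauge, block below 0.02 m/s and angular speed of each of plug_large, plug_small, ring_gauge, block below 0.2 rad/s and x of plug_small in the frame of tray between -0.04 and 0.04 m and y of plug_small in the frame of tray between -0.082 and -0.026 m and z of plug_small in the frame of tray between 0 and 0.009 m and horizontal distance between ring_gauge and dish below 0.036 m and z of ring_gauge in the frame of dish above 0 m and ((angle between ring_gauge's own z axis and vertical below 0.12 rad and z of ring_gauge in the frame of dish below 0.01 m) or (angle between ring_gauge's own z axis and vertical above 3.02 rad and z of ring_gauge in the frame of dish below 0.028 m)) and x of block in the frame of case between -0.04 and 0.04 m and y of block in the frame of case between -0.096 and -0.014 m and z of block in the frame of case between 0 and 0.01 m and value of joint cover below 0.005 m); the robot touches nothing.
It fails at once if the large plug gauge is dropped or flung into its place (moving faster than 0.7 m/s when its underside is within 30 mm of the table level, over its target) (linear speed of plug_large above 0.7 m/s and height (world z) of plug_large below 0.03 m and horizontal distance between plug_large and tray below 0.12 m).
It fails at once if the small plug gauge is dropped or flung into its place (moving faster than 0.7 m/s when its underside is within 30 mm of the table level, over its target) (linear speed of plug_small above 0.7 m/s and height (world z) of plug_small below 0.03 m and horizontal distance between plug_small and tray below 0.12 m).
It fails at once if the ring gauge is dropped or flung into its place (moving faster than 0.7 m/s when its underside is within 30 mm of the table level, over its target) (linear speed of ring_gauge above 0.7 m/s and height (world z) of ring_gauge below 0.03 m and horizontal distance between ring_gauge and dish below 0.12 m).
It fails at once if the gauge block is dropped or flung into its place (moving faster than 0.7 m/s when its underside is within 30 mm of the table level, over its target) (linear speed of block above 0.7 m/s and height (world z) of block below 0.03 m and horizontal distance between block and case below 0.12 m).
It also fails if it takes over 131 s, if anything falls off the work surface, if the arm or the gripper's body presses on something with over 40 N, if the wrist force passes 120 N, or if a joint passes its speed limit or range.

ROBOT

A 7-joint arm with a two-finger parallel gripper is mounted at the origin on the work surface. World frame = base frame: x ahead of the robot, y to its left, z up, the work surface at z = 0. Lengths are in m, angles in rad, forces in N, time in s.
With the tool pointing down it reaches from about 0.425 to 0.875 m from the base axis. Payload 4.7 kg.
Tool frame: the origin (TCP) lies at the very end of the fingers, on their centre line; the grasp point (between the pads) lies behind it (ctrl.tcp_to_grasp is the z of the grasp point in the tool frame, in m); z points along the fingers, y is the line along which they close (so a half turn about z gives the same grasp; the last joint's range is limited). The gripper opens to 87 mm and grips with 3 to 60 N. Pads are 19 mm wide; open, the fingers measure 117 mm over their backs; the gripper's body (75 mm by 190 mm) begins 51 mm behind the grasp point.
Start: joints at [1.325, 0.321, -0.07, 1.45, 0.023, 1.371, -0.057], TCP at [0.167, -0.628, 0.223] pointing down, gripper open.
Joint ranges: [-2.86, 2.86], [-0.3, 2.09], [-1.38, 1.24], [0.06, 2.45], [-1.56, 4.7], [0.09, 2.05], [-2.69, 2.69]. Speed limits (rad/s): [2.57, 2.57, 3.14, 3.14, 3.14, 3.14, 3.14].

INTERFACE

Orientations are given as a rotation vector (axis times angle).
In Python, from bench import ctrl gives the robot as it stands.
- The arm moves only by the tool step_arm, never from a script. Its argument "targets" is a list of rows, each a list of 7 numbers: the shift along the world's x, y, z in cm, then the turn, a rotation vector about the world's x, y, z in degrees, then the opening, from 0 (shut) to 1 (fully open). A call has exactly 5 rows; each row shifts and turns the commanded pose from where the row before left it; what a row does not reach is not made up. A row lasts 1/12 s, in which the tool goes at most 41.7 mm and 7.16 degrees, less where a joint would pass 70% of its speed; a pose out of reach is approached as far as the arm can. A call with a gripper value outside its range is refused whole. The fingers move at their own pace and stop on an object; "force" is the grip in N (left out, the last holds). Time passes only in rows, so rows that do not move let the fingers close, or fill a call up. It gives the time, the measured TCP pose, the force, the opening and the grip force at its end, in the units of the state.
- ctrl.get_state(): the state, without advancing time (a new reading comes with each control period).
- ctrl.get_image(name): name is "side" or "top"; returns (picture, depth): 480x640x3 uint8, red, green, blue; 480x640 float32, m along the optical axis (not along the pixel's ray), 0 where there is no reading.
- ctrl.camera_params(name): a dict with "intrinsics" (3x3 intrinsics, pixels), "rvec" (rotation vector, rad) and "tvec" (3), from world to camera coordinates, as OpenCV has them. Camera axes: x right, y down, z forward; pixel columns grow to the right and rows downward; lengths in m; the calibration is good to about 2 mm. A picture is of the moment at which its call begins. camera_params takes no time and is no camera call.
- ctrl.close_job(): hands the job in; it is judged then, once.
The state is a dict: "time": time; "joint_positions": joint angles; "qd": joint speeds; "joint_torque": joint torques, N m; "position": TCP position; "tool_rot": TCP orientation; "ft_force": force on the tool from outside, world axes, zero at the start; "torque": the same for the moment, N m; "grip_width": opening from 0.0 (shut) to 1.0 (fully open); "grip_force": force on a finger pad.
Only numpy, scipy, OpenCV 4.12 (cv2) and the standard library are available. Lean on these libraries where they do the work, as an engineer would, in place of code of your own. Each camera call takes 0.05 s, during which the arm holds its last target. There are 200 camera calls.

## Working session

There is one attempt and no reset: what is moved stays moved. The work goes in short steps, Python scripts to look and compute and a tool call to move; the robot and the scene stay as the last step left them, time stands still between calls to the robot, and variables do not carry over. Pictures are saved under pics/ and viewed, at most 14 in all, crops included, and the job is handed in when it is done.

Besides the shell and the picture viewer there is one more tool, called after ">>>" by a JSON object that holds its "fn" and its "kwargs". step_arm: Moves the arm, as the interface text tells. Its arguments: {"type":"object","properties":{"targets":{"type":"array"},"force":{"type":"number"}},"required":["targets"]}

```bash
ls; mkdir -p pics
cat > h.py <<'E'
import numpy as np, cv2
from bench import ctrl
def cam(n):
    p=ctrl.camera_params(n); K=np.array(p["intrinsics"]); R=cv2.Rodrigues(np.array(p["rvec"],float))[0]; t=np.array(p["tvec"],float).ravel()
    return K,R,t
def ray(n,uv,z):
    K,R,t=cam(n); uv=np.atleast_2d(np.array(uv,float)); d=np.c_[uv,np.ones(len(uv))]@np.linalg.inv(K).T@R; c=-R.T@t
    return c+d*((z-c[2])/d[:,2])[:,None]
def cloud(n,depth):
    K,R,t=cam(n); v,u=np.indices(depth.shape); P=np.stack([(u-K[0,2])/K[0,0]*depth,(v-K[1,2])/K[1,1]*depth,depth],-1)
    return (P-t)@R
def proj(n,P):
    K,R,t=cam(n); q=(np.atleast_2d(P)@R.T+t)@K.T; return q[:,:2]/q[:,2:]
E
python3 - <<'E'
from h import *
s=ctrl.get_state(); print(s, ctrl.tcp_to_grasp)
for n in("top","side"):
    im,d=ctrl.get_image(n); cv2.imwrite(f"pics/{n}0.png",im[...,::-1]); np.save(n+"0.npy",d)
    K,R,t=cam(n); print(n,K[0,0],-R.T@t,(R[2]))
E
```

```text
pics
{'time': 0.0, 'joint_positions': array([ 1.32506479,  0.32180934, -0.07008479,  1.45169579,  0.02259201,
        1.37078842, -0.05690613]), 'qd': array([ 0.00056158, -0.00028615, -0.00214297, -0.00063255,  0.00087595,
        0.00016354,  0.00093442]), 'joint_torque': array([ 7.66321159e-05, -4.91289783e+01, -4.04128879e-01, -3.12522411e+01,
       -6.40806416e-02,  4.39082785e-02,  2.06692084e-04]), 'position': array([ 0.16680659, -0.62765134,  0.22145995]), 'tool_rot': array([-3.11324512e+00, -4.06787600e-01,  5.31238758e-04]), 'ft_force': array([-0.46521235, -0.33032501,  0.54345618]), 'torque': array([-0.01624073,  0.01160934,  0.00874136]), 'grip_force': 0.0, 'grip_width': 1.0020442016704993} -0.0187
top 434.3450154811556 [ 0.45766673 -0.00901705  0.88165341] [ 0.08169994 -0.0198159  -0.99645996]
side 565.2256810539105 [0.16329901 0.69363902 0.7137082 ] [ 0.36767238 -0.69030003 -0.62313954]
```

View pics/top0.png

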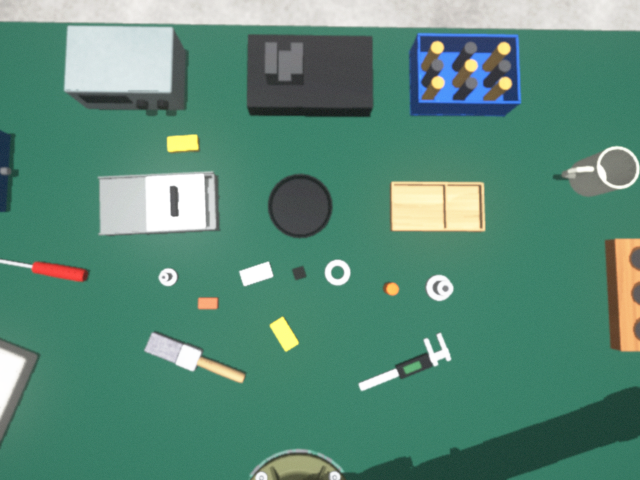

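View pics/side0.png

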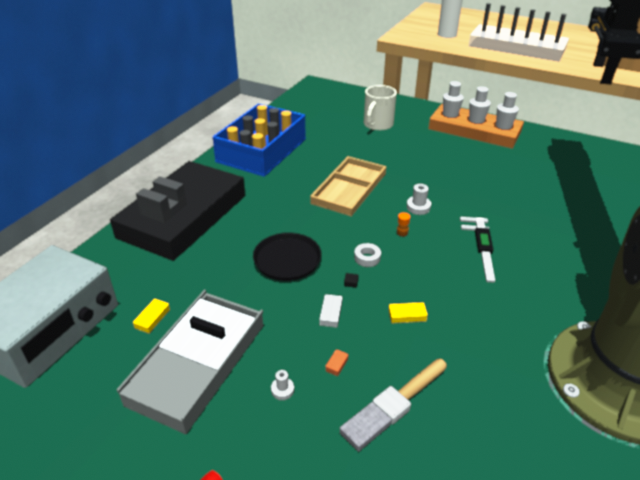

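The top view shows these candidates:
- **Block:** the plain steel bar at (256,274). The yellow bars at (183,143) and (284,334) are its look-alikes.
- **Plugs:** the large one is at (440,288) and the small one at (168,277). The grey plugs in the orange rack at the right edge are not loose.
- **Ring:** at (337,272).
- **Fixtures:** the dish is at (300,206), the tray at (437,206) with its wide bay on the left, and the case at (158,204), with the cover over its right half.

I'll confirm with one enlarged crop and measure.

Run:
```python
from h import *
im=cv2.imread("pics/top0.png"); d=np.load("top0.npy")
cv2.imwrite("pics/crop0.png",cv2.resize(im[165:315,90:490],None,fx=2,fy=2,interpolation=cv2.INTER_CUBIC))
P=cloud("top",d); Z=P[...,2]
hsv=cv2.cvtColor(im,cv2.COLOR_BGR2HSV)
green=cv2.inRange(hsv,(60,80,20),(90,255,255))
m=((green==0)).astype(np.uint8); m[:170]=0; m[320:]=0; m[:,:92]=0; m[:,500:]=0
n,l,st,c=cv2.connectedComponentsWithStats(m)
for i in range(1,n):
    if st[i,4]<60: continue
    k=l==i; cs=max(cv2.findContours(k.astype(np.uint8),0,1)[0],key=cv2.contourArea)
    r=cv2.minAreaRect(cs); z=np.percentile(Z[k],[5,50,95])
    print(st[i],c[i].round(1),"rect",np.round(r[0],1),np.round(r[1],1),round(r[2],1),"z",z.round(4), hsv[k].mean(0).round(), ray("top",r[0],0)[0].round(3))
```

```text
[  97  170  123   66 7267] [158.3 203. ] rect [157.8 203. ] [ 61.2 122.1] 87.5 z [0.0034 0.0343 0.0406] [ 52.   6. 214.] [0.6   0.288 0.   ]
[ 268  174   64   64 3194] [299.7 205.6] rect [299.5 205.5] [63. 63.] 90.0 z [0.0027 0.0055 0.0161] [100.  20.  68.] [ 0.596 -0.     0.   ]
[ 389  181   97   52 4960] [437.1 206.4] rect [437.  206.5] [51. 96.] 90.0 z [0.0003 0.0044 0.0205] [ 25.  71. 236.] [ 0.596 -0.284  0.   ]
[324 259  27  27 476] [337.2 272.1] rect [337. 272.] [26. 26.] 90.0 z [-0.0011  0.0172  0.0202] [ 71.  14. 228.] [ 0.461 -0.077  0.   ]
[239 261  35  26 578] [255.8 273.5] rect [255.9 273.6] [17.4 32.9] 71.6 z [-0.0005  0.0147  0.0177] [ 33.   8. 240.] [0.457 0.087 0.   ]
[293 266  13  14 125] [298.8 272.6] rect [298.7 272.6] [11.1 11.1] 71.6 z [0.0119 0.0139 0.0165] [72. 27. 73.] [0.459 0.001 0.   ]
[158 268  20  19 305] [167.8 276.7] rect [167.5 277. ] [18. 19.] 90.0 z [-0.0007  0.0109  0.0396] [ 91.  12. 214.] [0.45  0.264 0.   ]
[425 274  29  28 614] [438.7 287.3] rect [438.4 287.3] [27.4 27. ] 53.1 z [-0.0005  0.0152  0.0535] [ 89.  10. 216.] [ 0.43  -0.283  0.   ]
[383 282  17  14 199] [390.9 288.4] rect [391.  288.5] [13. 16.] 90.0 z [-0.0013  0.0433  0.0471] [ 22. 138. 206.] [ 0.427 -0.186  0.   ]
[197 297  22  13 281] [207.5 303. ] rect [207.5 303. ] [12. 21.] 90.0 z [-0.0001  0.0136  0.0163] [ 16. 114. 216.] [0.398 0.183 0.   ]
```

View pics/crop0.png

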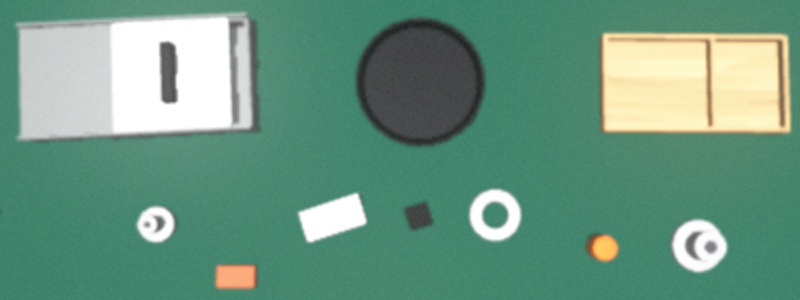

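The crop confirms it: plain steel block at (256,274), large plug at (440,288), small plug at (168,277), ring at (337,272), and the cover slightly ajar with a gap at its right end. Now for precise positions.

Run:
```python
from h import *
im=cv2.imread("pics/top0.png"); P=cloud("top",np.load("top0.npy")); Z=P[...,2]
hsv=cv2.cvtColor(im,cv2.COLOR_BGR2HSV); green=cv2.inRange(hsv,(60,80,20),(90,255,255))
def win(x0,x1,y0,y1):
    k=np.zeros(Z.shape,bool); k[y0:y1,x0:x1]=1; return k
def mid(a): return (np.percentile(a,2,axis=0)+np.percentile(a,98,axis=0))/2
for nm,w,h,hf in(("L",win(420,460,268,306),.052,.014),("S",win(152,184,262,292),.038,.010)):
    k=w&(Z>h-.008)&(Z<h+.008); uv=np.argwhere(k)[:,::-1]; print(nm,"stem top",mid(uv),ray("top",mid(uv),h)[0].round(4),len(uv),np.median(Z[k]))
    k=w&(green==0); cs=max(cv2.findContours(k.astype(np.uint8),0,1)[0],key=cv2.contourArea); (c,r)=cv2.minEnclosingCircle(cs); print(" foot",c,r,ray("top",c,hf)[0].round(4))
k=win(320,355,255,290)&(hsv[...,2]>150)&(hsv[...,1]<60); uv=np.argwhere(k)[:,::-1]; print("ring",mid(uv),ray("top",mid(uv),.018)[0].round(4))
def rect(k,z):
    cs=max(cv2.findContours(k.astype(np.uint8),0,1)[0],key=cv2.contourArea)
    b=ray("top",cv2.boxPoints(cv2.minAreaRect(cs)),z); e=[(b[1]-b[0])[:2],(b[2]-b[1])[:2]]
    for v in e: print("   edge",np.linalg.norm(v).round(4),np.degrees(np.arctan2(v[1],v[0])).round(1))
    return b.mean(0).round(4)
print("block",rect(win(235,280,255,292)&(hsv[...,2]>150)&(hsv[...,1]<60),.015))
print("rib",rect(win(150,200,180,225)&(hsv[...,2]<110),.0565))
print("tray",rect(win(380,495,175,240)&(green==0),.02)); print("case",rect(win(94,225,165,243)&(green==0)&(hsv[...,2]>90),.032))
print("cover",rect(win(130,206,165,243)&(hsv[...,2]>240),.0365))
k=win(260,340,165,245)&(green==0);uv=np.argwhere(k)[:,::-1]; print("dish",ray("top",mid(uv),.016)[0])
print(im[200,100:225,2])
# side-view cross-check
K,R,t=cam("side"); ds=np.load("side0.npy"); Ps=cloud("side",ds)
def sd(c,r,z0,z1):
    k=(np.hypot(*(Ps[...,:2]-c).transpose(2,0,1))<r)&(Ps[...,2]>z0)&(Ps[...,2]<z1); uv=np.argwhere(k)[:,::-1]; return len(uv),Ps[k].mean(0).round(4)
print("side L",sd((.425,-.285),.04,.048,.06),"S",sd((.45,.26),.03,.034,.045),"ring",sd((.46,-.077),.04,.016,.022),"block",sd((.457,.087),.05,.013,.018),"rib",sd((.6,.26),.06,.052,.06))
```

```text
L stem top [444.5 288. ] [ 0.4304 -0.2784  0.052 ] 203 0.05183507395088455
 foot (439.1223449707031, 286.9015808105469) 14.470288276672363 [ 0.4313 -0.28    0.014 ]
S stem top [163.76 276.5 ] [0.4511 0.2595 0.038 ] 77 0.03804993731218452
 foot (167.65882873535156, 276.48236083984375) 9.981654167175293 [0.451  0.2608 0.01  ]
ring [337. 272.] [ 0.4605 -0.0754  0.018 ]
   edge 0.0637 -71.4
   edge 0.0333 -161.0
block [0.4572 0.0855 0.015 ]
   edge 0.0114 -89.7
   edge 0.054 -178.4
rib [0.5948 0.2385 0.0565]
   edge 0.1955 -89.6
   edge 0.104 178.2
tray [ 0.5927 -0.2776  0.02  ]
   edge 0.239 -87.1
   edge 0.1219 -176.4
case [0.5951 0.277  0.032 ]
   edge 0.1147 -87.3
   edge 0.1079 -176.5
cover [0.5962 0.2431 0.0365]
dish [ 5.93687716e-01 -4.23202863e-04  1.60000000e-02]
[183 197 200 199 199 203 203 204 203 200 202 203 204 203 202 201 203 205
 202 204 205 205 205 204 208 203 205 204 209 207 206 207 207 208 207 207
 208 209 210 209 211 210 210 211 212 222 248 255 255 255 255 255 255 255
 255 255 255 255 255 255 255 255 255 255 255 255 255 255 255 241 149  96
  94  96  94  90  85 100 166 244 255 255 255 255 255 255 255 255 255 255
 255 255 255 255 255 255 255 255 255 255 255 255 255 255 245 172 132 132
 165 204 218 218 218 211 190 135  95  84  79  83  89  86  83  83  83]
side L (108, array([ 0.4309, -0.2779,  0.0517])) S (113, array([0.4504, 0.261 , 0.0379])) ring (233, array([ 0.4605, -0.0745,  0.0182])) block (433, array([0.4576, 0.0861, 0.0151])) rib (275, array([0.5959, 0.2424, 0.0561]))
```

>>> {"fn": "step_arm", "kwargs": {"targets": [[1.76,2.33,-0.5,0,0,5,1],[1.76,2.33,-0.5,0,0,5,1],[1.76,2.33,-0.5,0,0,5,1],[1.76,2.33,-0.5,0,0,5,1],[1.76,2.33,-0.5,0,0,5,1]]}}

```text
time: 0.52
position: [0.2555, -0.5102, 0.1968]
tool_rot: [-2.95, -1.077, 0.0]
ft_force: [0.7, -0.2, 0.4]
grip_width: 1.0
grip_force: 0.0
```

>>> {"fn": "step_arm", "kwargs": {"targets": [[1.76,2.33,-0.5,0,0,5,1],[1.76,2.33,-0.5,0,0,5,1],[1.76,2.33,-0.5,0,0,5,1],[1.76,2.33,-0.5,0,0,5,1],[1.76,2.33,-0.5,0,0,5,1]]}}

```text
time: 0.93
position: [0.3433, -0.3937, 0.172]
tool_rot: [-2.647, -1.691, 0.0]
ft_force: [0.8, -0.8, 0.7]
grip_width: 0.999
grip_force: 0.0
```

>>> {"fn": "step_arm", "kwargs": {"targets": [[1.76,2.33,-0.5,0,0,5,1],[1.76,2.33,-0.5,0,0,5,1],[1.76,2.33,-0.5,0,0,5,1],[1.76,2.33,-0.5,0,0,5,1],[1.76,2.33,-0.5,0,0,5,1]]}}

```text
time: 1.35
position: [0.4313, -0.2774, 0.1471]
tool_rot: [-2.219, -2.224, 0.0]
ft_force: [1.5, -0.2, 0.2]
grip_width: 0.999
grip_force: 0.0
```

>>> {"fn": "step_arm", "kwargs": {"targets": [[0,0,0,0,0,0,1],[0,0,0,0,0,0,1],[0,0,0,0,0,0,1],[0,0,0,0,0,0,1],[0,0,0,0,0,0,1]]}}

```text
time: 1.77
position: [0.4302, -0.28, 0.1476]
tool_rot: [2.227, 2.216, -0.001]
ft_force: [-0.1, 0.2, 0.5]
grip_width: 0.999
grip_force: 0.0
```

>>> {"fn": "step_arm", "kwargs": {"targets": [[0.08,0.1,-3,0,0,0,1],[0,0,-3,0,0,0,1],[0,0,-3,0,0,0,1],[0,0,-2.5,0,0,0,1],[0,0,-1.4,0,0,0,1]], "force": 25}}

```text
time: 2.18
position: [0.4294, -0.2776, 0.0157]
tool_rot: [-2.223, -2.214, 0.001]
ft_force: [0.2, 0.3, -0.1]
grip_width: 1.001
grip_force: 0.0
```

>>> {"fn": "step_arm", "kwargs": {"targets": [[0,0,0,0,0,0,0.6],[0,0,0,0,0,0,0.3],[0,0,0,0,0,0,0.2],[0,0,0,0,0,0,0.2],[0,0,0,0,0,0,0.2]]}}

```text
time: 2.6
position: [0.4326, -0.2785, 0.02]
tool_rot: [2.222, 2.217, 0.0]
ft_force: [-0.1, 0.3, 0.6]
grip_width: 0.708
grip_force: 0.0
```

>>> {"fn": "step_arm", "kwargs": {"targets": [[0,0,0,0,0,0,0],[0,0,0,0,0,0,0],[0,0,0,0,0,0,0],[0,0,0,0,0,0,0],[0,0,0,0,0,0,0]]}}

```text
time: 3.02
position: [0.4317, -0.2777, 0.0187]
tool_rot: [2.224, 2.219, -0.0]
ft_force: [-0.4, -0.4, 0.3]
grip_width: 0.336
grip_force: 25.0
```

>>> {"fn": "step_arm", "kwargs": {"targets": [[0,0,1.5,0,0,0,0],[0,0,3,0,0,0,0],[3,0.7,0.5,0,0,0,0],[3.5,0.7,0,0,0,0,0],[3.5,0.7,0,0,0,0,0]]}}

```text
time: 3.43
position: [0.532, -0.2573, 0.0687]
tool_rot: [2.226, 2.216, -0.002]
ft_force: [0.6, -0.9, -4.1]
grip_width: 0.336
grip_force: 25.0
```

>>> {"fn": "step_arm", "kwargs": {"targets": [[3.5,0.7,0,0,0,0,0],[2.9,0.6,0,0,0,0,0],[0,0,0,0,0,0,0],[0,0,0,0,0,0,0],[0,0,0,0,0,0,0]]}}

```text
time: 3.85
position: [0.5942, -0.2435, 0.0669]
tool_rot: [-2.221, -2.217, 0.003]
ft_force: [-1.3, 0.1, -5.1]
grip_width: 0.338
grip_force: 25.0
```

>>> {"fn": "step_arm", "kwargs": {"targets": [[0,0,-2,0,0,0,0],[0,0,-1.5,0,0,0,0],[0,0,-0.5,0,0,0,0],[0,0,0,0,0,0,0],[0,0,0,0,0,0,0]]}}

```text
time: 4.27
position: [0.5949, -0.2443, 0.0286]
tool_rot: [-2.225, -2.218, 0.001]
ft_force: [0.5, 0.3, -4.1]
grip_width: 0.335
grip_force: 25.0
```

>>> {"fn": "step_arm", "kwargs": {"targets": [[0,0,-0.3,0,0,0,0],[0,0,-0.2,0,0,0,0],[0,0,-0.1,0,0,0,0],[0,0,-0.05,0,0,0,0],[0,0,0,0,0,0,0]]}}

```text
time: 4.68
position: [0.5959, -0.2439, 0.0228]
tool_rot: [2.223, 2.219, -0.0]
ft_force: [-1.2, 0.5, -1.4]
grip_width: 0.334
grip_force: 25.0
```

>>> {"fn": "step_arm", "kwargs": {"targets": [[0,0,0,0,0,0,0.5],[0,0,0,0,0,0,0.7],[0,0,0,0,0,0,0.7],[0,0,1,0,0,0,0.7],[0,0,2.5,0,0,0,0.7]]}}

```text
time: 5.1
position: [0.5933, -0.2429, 0.0546]
tool_rot: [-2.219, -2.215, 0.003]
ft_force: [-0.3, -0.7, 0.1]
grip_width: 0.629
grip_force: 0.0
```

>>> {"fn": "step_arm", "kwargs": {"targets": [[0,0,3.3,0,0,0,0.7],[-1,3.5,1,0,0,0,0.7],[-1,3.5,1,0,0,0,0.7],[-1,3.5,1,0,0,0,0.7],[-1,3.5,0,0,0,0,0.7]]}}

```text
time: 5.52
position: [0.5571, -0.1024, 0.1235]
tool_rot: [2.221, 2.216, 0.004]
ft_force: [1.4, 1.2, 0.4]
grip_width: 0.701
grip_force: 0.0
```

>>> {"fn": "step_arm", "kwargs": {"targets": [[-1,3.5,0,0,0,0,0.7],[-1,3.5,0,0,0,0,0.7],[-1,3.5,0,0,0,0,0.7],[-1,3.5,0,0,0,0,0.7],[-1,3.5,0,0,0,0,0.7]]}}

```text
time: 5.93
position: [0.5055, 0.073, 0.1213]
tool_rot: [2.222, 2.218, 0.002]
ft_force: [0.2, -0.3, 0.1]
grip_width: 0.698
grip_force: 0.0
```

>>> {"fn": "step_arm", "kwargs": {"targets": [[-1,3.5,0,0,0,0,0.7],[-1,3.5,0,0,0,0,0.7],[-1,3.5,0,0,0,0,0.7],[-1,3.5,0,0,0,0,0.7],[-0.5,1.4,0,0,0,0,0.7]]}}

```text
time: 6.35
position: [0.4589, 0.2314, 0.1218]
tool_rot: [-2.216, -2.226, -0.006]
ft_force: [-0.6, 0.6, -0.5]
grip_width: 0.698
grip_force: 0.0
```

>>> {"fn": "step_arm", "kwargs": {"targets": [[0,0,-1,0,0,0,0.7],[0,0,0,0,0,0,0.7],[0,0,0,0,0,0,0.7],[0,0,0,0,0,0,0.7],[0,0,0,0,0,0,0.7]]}}

```text
time: 6.77
position: [0.4616, 0.2239, 0.1103]
tool_rot: [2.226, 2.216, 0.0]
ft_force: [0.2, -0.5, -0.1]
grip_width: 0.701
grip_force: 0.0
```

>>> {"fn": "step_arm", "kwargs": {"targets": [[-0.6,1.9,0,0,0,0,0.7],[-0.5,1.75,-2,0,0,0,0.7],[0,0,-3,0,0,0,0.7],[0,0,0,0,0,0,0.7],[0,0,0,0,0,0,0.7]]}}

```text
time: 7.18
position: [0.4491, 0.2605, 0.0592]
tool_rot: [-2.224, -2.217, 0.005]
ft_force: [-0.2, 1.0, 0.4]
grip_width: 0.698
grip_force: 0.0
```

>>> {"fn": "step_arm", "kwargs": {"targets": [[0.1,0,-2.5,0,0,0,0.7],[0,0,-1.5,0,0,0,0.7],[0,0,-0.5,0,0,0,0.6],[0,0,0,0,0,0,0.4],[0,0,0,0,0,0,0.2]]}}

```text
time: 7.6
position: [0.4519, 0.2618, 0.0164]
tool_rot: [2.224, 2.218, 0.002]
ft_force: [0.2, 0.8, 0.2]
grip_width: 0.555
grip_force: 0.0
```

>>> {"fn": "step_arm", "kwargs": {"targets": [[0,0,0,0,0,0,0],[0,0,0,0,0,0,0],[0,0,0,0,0,0,0],[0,0,0,0,0,0,0],[0,0,0,0,0,0,0]]}}

```text
time: 8.02
position: [0.4511, 0.2619, 0.0155]
tool_rot: [2.223, 2.219, 0.001]
ft_force: [-1.0, -0.9, 1.4]
grip_width: 0.199
grip_force: 25.0
```

>>> {"fn": "step_arm", "kwargs": {"targets": [[0,0,2,0,0,0,0],[0,0,3,0,0,0,0],[0,0,3,0,0,0,0],[0.7,-2.8,1.5,0,0,0,0],[0.8,-3,1,0,0,0,0]]}}

```text
time: 8.43
position: [0.466, 0.2063, 0.1226]
tool_rot: [2.216, 2.225, 0.006]
ft_force: [1.5, -0.4, -1.6]
grip_width: 0.198
grip_force: 25.0
```

>>> {"fn": "step_arm", "kwargs": {"targets": [[0.8,-3,0,0,0,0,0],[0.8,-3,0,0,0,0,0],[0.8,-3,0,0,0,0,0],[0.8,-3,0,0,0,0,0],[0.8,-3,0,0,0,0,0]]}}

```text
time: 8.85
position: [0.5056, 0.0522, 0.12]
tool_rot: [2.223, 2.219, -0.001]
ft_force: [0.7, 1.8, -1.3]
grip_width: 0.202
grip_force: 25.0
```

>>> {"fn": "step_arm", "kwargs": {"targets": [[0.8,-3.2,0,0,0,0,0],[0.8,-3.2,0,0,0,0,0],[0.8,-3.2,0,0,0,0,0],[0.8,-3.2,0,0,0,0,0],[0.8,-3.2,0,0,0,0,0]]}}

```text
time: 9.27
position: [0.5456, -0.1078, 0.1198]
tool_rot: [-2.223, -2.219, 0.001]
ft_force: [0.6, 0.5, -1.4]
grip_width: 0.201
grip_force: 25.0
```

>>> {"fn": "step_arm", "kwargs": {"targets": [[0.8,-3.2,0,0,0,0,0],[0.8,-3.2,0,0,0,0,0],[0.8,-3.2,0,0,0,0,0],[0.8,-3.2,0,0,0,0,0],[0.8,-3.2,0,0,0,0,0]]}}

```text
time: 9.68
position: [0.5856, -0.2677, 0.1196]
tool_rot: [-2.223, -2.219, 0.0]
ft_force: [0.4, -0.1, -1.0]
grip_width: 0.201
grip_force: 25.0
```

>>> {"fn": "step_arm", "kwargs": {"targets": [[0,-3.2,0,0,0,0,0],[0,-3,0,0,0,0,0],[0,0,0,0,0,0,0],[0,0,0,0,0,0,0],[0,0,0,0,0,0,0]]}}

```text
time: 10.1
position: [0.5856, -0.3272, 0.1194]
tool_rot: [-2.222, -2.218, -0.001]
ft_force: [0.1, 0.8, -2.1]
grip_width: 0.194
grip_force: 25.0
```

>>> {"fn": "step_arm", "kwargs": {"targets": [[1,-0.8,-1,0,0,0,0],[0,0,-3,0,0,0,0],[0,0,-3,0,0,0,0],[0,0,-1.8,0,0,0,0],[0,0,-0.5,0,0,0,0]]}}

```text
time: 10.52
position: [0.5936, -0.3325, 0.0229]
tool_rot: [-2.215, -2.217, 0.002]
ft_force: [-1.3, -0.0, -2.8]
grip_width: 0.199
grip_force: 25.0
```

>>> {"fn": "step_arm", "kwargs": {"targets": [[0,0,-0.3,0,0,0,0],[0,0,0,0,0,0,0],[0,0,0,0,0,0,0],[0,0,0,0,0,0,0],[0,0,0,0,0,0,0]]}}

```text
time: 10.93
position: [0.5967, -0.3366, 0.0258]
tool_rot: [2.222, 2.217, 0.001]
ft_force: [-0.2, -0.3, -1.1]
grip_width: 0.2
grip_force: 25.0
```

>>> {"fn": "step_arm", "kwargs": {"targets": [[0,0,-0.3,0,0,0,0],[0,0,-0.2,0,0,0,0],[0,0,-0.1,0,0,0,0],[0,0,0,0,0,0,0],[0,0,0,0,0,0,0]]}}

```text
time: 11.35
position: [0.5961, -0.3365, 0.0195]
tool_rot: [2.223, 2.218, -0.0]
ft_force: [-2.1, 1.1, 6.1]
grip_width: 0.197
grip_force: 25.0
```

>>> {"fn": "step_arm", "kwargs": {"targets": [[0,0,0,0,0,0,0.3],[0,0,0,0,0,0,0.5],[0,0,0,0,0,0,0.5],[0,0,1,0,0,0,0.5],[0,0,2.5,0,0,0,0.5]]}}

```text
time: 11.77
position: [0.593, -0.335, 0.0497]
tool_rot: [-2.218, -2.214, 0.003]
ft_force: [-0.7, -0.1, -0.4]
grip_width: 0.46
grip_force: 0.0
```

>>> {"fn": "step_arm", "kwargs": {"targets": [[0,0,3,0,0,0,0.5],[0,0,3,0,0,0,0.8],[-1.5,2.9,0,0,0,0,1],[-1.5,2.9,0,0,0,0,1],[-1.5,2.9,0,0,0,0,1]]}}

```text
time: 12.18
position: [0.5508, -0.2485, 0.1143]
tool_rot: [2.223, 2.217, 0.001]
ft_force: [0.6, 1.1, 0.2]
grip_width: 0.713
grip_force: 0.0
```

>>> {"fn": "step_arm", "kwargs": {"targets": [[-1.5,2.9,0,0,0,0,1],[-1.5,2.9,0,0,0,0,1],[-1.5,2.9,0,0,0,0,1],[-1.5,2.9,0,0,0,0,1],[-1.5,2.9,0,0,0,0,1]]}}

```text
time: 12.6
position: [0.4751, -0.1028, 0.1137]
tool_rot: [2.223, 2.219, 0.0]
ft_force: [0.4, 0.9, 0.4]
grip_width: 0.986
grip_force: 0.0
```

>>> {"fn": "step_arm", "kwargs": {"targets": [[-1.5,2.9,0,0,0,0,1],[0,0,-2,0,0,0,1],[0,0,-2,0,0,0,1],[0,0,0,0,0,0,1],[0,0,0,0,0,0,1]]}}

```text
time: 13.02
position: [0.4602, -0.075, 0.0731]
tool_rot: [-2.222, -2.219, 0.001]
ft_force: [0.7, -0.5, 1.7]
grip_width: 1.002
grip_force: 0.0
```

>>> {"fn": "step_arm", "kwargs": {"targets": [[0,0,-3,0,0,0,1],[0,0,-2,0,0,0,1],[0,0,-1,0,0,0,1],[0,0,-0.5,0,0,0,1],[0,0,-0.3,0,0,0,1]]}}

```text
time: 13.43
position: [0.4613, -0.0754, 0.0054]
tool_rot: [2.224, 2.219, 0.001]
ft_force: [0.4, 0.1, 0.4]
grip_width: 1.002
grip_force: 0.0
```

>>> {"fn": "step_arm", "kwargs": {"targets": [[0,0,0,0,0,0,0.6],[0,0,0,0,0,0,0.5],[0,0,0,0,0,0,0.4],[0,0,0,0,0,0,0.4],[0,0,0,0,0,0,0.4]]}}

```text
time: 13.85
position: [0.4612, -0.0754, 0.0057]
tool_rot: [2.223, 2.218, 0.001]
ft_force: [-0.0, -0.1, -0.1]
grip_width: 0.706
grip_force: 0.0
```

>>> {"fn": "step_arm", "kwargs": {"targets": [[0,0,0,0,0,0,0.3],[0,0,0,0,0,0,0.3],[0,0,0,0,0,0,0.3],[0,0,0,0,0,0,0.3],[0,0,0,0,0,0,0.3]]}}

```text
time: 14.27
position: [0.461, -0.0753, 0.0053]
tool_rot: [2.223, 2.219, 0.0]
ft_force: [-0.0, 0.1, 3.0]
grip_width: 0.573
grip_force: 25.0
```

>>> {"fn": "step_arm", "kwargs": {"targets": [[0,0,1.5,0,0,0,0.3],[0,0,2.5,0,0,0,0.3],[2.5,1.4,0.5,0,0,0,0.3],[3.2,1.8,0,0,0,0,0.3],[3.2,1.8,0,0,0,0,0.3]]}}

```text
time: 14.68
position: [0.5506, -0.026, 0.0504]
tool_rot: [2.225, 2.215, -0.001]
ft_force: [-0.1, 1.3, -0.9]
grip_width: 0.57
grip_force: 25.0
```

>>> {"fn": "step_arm", "kwargs": {"targets": [[3.2,1.8,0,0,0,0,0.3],[1.3,0.7,0,0,0,0,0.3],[0,0,-1,0,0,0,0.3],[0,0,-1.5,0,0,0,0.3],[0,0,0,0,0,0,0.3]]}}

```text
time: 15.1
position: [0.5912, -0.0007, 0.0211]
tool_rot: [-2.22, -2.216, 0.008]
ft_force: [-2.1, 0.6, -2.4]
grip_width: 0.573
grip_force: 25.0
```

>>> {"fn": "step_arm", "kwargs": {"targets": [[0,0,-0.5,0,0,0,0.3],[0,0,-0.4,0,0,0,0.3],[0,0,-0.2,0,0,0,0.3],[0,0,0,0,0,0,0.3],[0,0,0,0,0,0,0.3]]}}

```text
time: 15.52
position: [0.5948, -0.0005, 0.0144]
tool_rot: [2.224, 2.218, 0.0]
ft_force: [-0.3, 1.0, -2.3]
grip_width: 0.575
grip_force: 25.0
```

>>> {"fn": "step_arm", "kwargs": {"targets": [[0,0,-0.2,0,0,0,0.3],[0,0,-0.1,0,0,0,0.3],[0,0,-0.1,0,0,0,0.3],[0,0,0,0,0,0,0.3],[0,0,0,0,0,0,0.3]]}}

```text
time: 15.93
position: [0.5949, -0.0003, 0.0104]
tool_rot: [2.223, 2.219, 0.0]
ft_force: [-0.1, -0.8, 0.9]
grip_width: 0.57
grip_force: 25.0
```

>>> {"fn": "step_arm", "kwargs": {"targets": [[0,0,0,0,0,0,0.65],[0,0,0,0,0,0,0.67],[0,0,0.5,0,0,0,0.67],[0,0,2,0,0,0,0.67],[0,0,3,0,0,0,0.67]]}}

```text
time: 16.35
position: [0.5925, -0.0003, 0.0633]
tool_rot: [-2.22, -2.216, 0.005]
ft_force: [-0.2, -1.4, 0.7]
grip_width: 0.667
grip_force: 0.0
```

>>> {"fn": "step_arm", "kwargs": {"targets": [[0,0,3.5,0,0,5,0.6],[0,2.2,1,0,0,7,0.6],[0,2.2,0,0,0,7,0.6],[0,2.2,0,0,0,7,0.6],[0,2.2,0,0,0,7,0.6]]}}

```text
time: 16.77
position: [0.5952, 0.0886, 0.1112]
tool_rot: [1.493, 2.762, 0.001]
ft_force: [0.6, 1.0, 0.7]
grip_width: 0.603
grip_force: 0.0
```

>>> {"fn": "step_arm", "kwargs": {"targets": [[0,2.2,0,0,0,7,0.6],[0,2.2,0,0,0,7,0.6],[0,2.2,0,0,0,7,0.6],[0,2.2,0,0,0,7,0.6],[0,2.2,0,0,0,7,0.6]]}}

```text
time: 17.18
position: [0.5949, 0.1988, 0.1106]
tool_rot: [0.593, 3.084, 0.001]
ft_force: [-0.4, 0.6, -0.5]
grip_width: 0.602
grip_force: 0.0
```

>>> {"fn": "step_arm", "kwargs": {"targets": [[0,2.2,0,0,0,7,0.6],[0,2,0,0,0,7,0.6],[0,0,0,0,0,7,0.6],[0,0,0,0,0,4,0.6],[0,0,0,0,0,0,0.6]]}}

```text
time: 17.6
position: [0.5947, 0.2405, 0.1103]
tool_rot: [-0.083, 3.14, 0.001]
ft_force: [0.9, -0.1, -0.5]
grip_width: 0.601
grip_force: 0.0
```

>>> {"fn": "step_arm", "kwargs": {"targets": [[0,0,0,0,0,0,0.6],[0,0,0,0,0,0,0.6],[0,0,0,0,0,0,0.6],[0,0,0,0,0,0,0.6],[0,0,0,0,0,0,0.6]]}}

```text
time: 18.02
position: [0.5949, 0.2395, 0.1102]
tool_rot: [-0.078, 3.14, -0.0]
ft_force: [0.2, -0.1, -0.1]
grip_width: 0.598
grip_force: 0.0
```

>>> {"fn": "step_arm", "kwargs": {"targets": [[0,0,-2.5,0,0,0,0.6],[0,0,-2.5,0,0,0,0.6],[0,0,-1.3,0,0,0,0.5],[0,0,-0.5,0,0,0,0.4],[0,0,-0.2,0,0,0,0.4]]}}

```text
time: 18.43
position: [0.5942, 0.2396, 0.0392]
tool_rot: [0.079, -3.139, 0.0]
ft_force: [0.1, 0.0, 1.3]
grip_width: 0.459
grip_force: 0.0
```

>>> {"fn": "step_arm", "kwargs": {"targets": [[0,0,0,0,0,0,0.2],[0,0,0,0,0,0,0],[0,0,0,0,0,0,0],[0,0,0,0,0,0,0],[0,0,0,0,0,0,0]]}}

```text
time: 18.85
position: [0.5954, 0.2404, 0.0411]
tool_rot: [-0.079, 3.139, 0.002]
ft_force: [0.3, 0.9, 2.0]
grip_width: 0.132
grip_force: 25.0
```

>>> {"fn": "step_arm", "kwargs": {"targets": [[0,0,0,0,0,0,0],[0,0,0,0,0,0,0],[0,0,0,0,0,0,0],[0,0,0,0,0,0,0],[0,0,0,0,0,0,0]]}}

```text
time: 19.27
position: [0.5954, 0.2405, 0.0411]
tool_rot: [-0.079, 3.139, 0.002]
ft_force: [-0.6, 0.6, 5.2]
grip_width: 0.135
grip_force: 25.0
```

>>> {"fn": "step_arm", "kwargs": {"targets": [[-0.05,1,0,0,0,0,0],[-0.09,1.8,0,0,0,0,0],[-0.09,1.8,0,0,0,0,0],[-0.09,1.8,0,0,0,0,0],[-0.05,1,0,0,0,0,0]]}}

```text
time: 19.68
position: [0.5912, 0.3154, 0.0411]
tool_rot: [-0.081, 3.139, 0.0]
ft_force: [-0.3, -1.7, 7.5]
grip_width: 0.136
grip_force: 25.0
```

>>> {"fn": "step_arm", "kwargs": {"targets": [[-0.03,0.5,0,0,0,0,0],[-0.02,0.4,0,0,0,0,0],[0,0,0,0,0,0,0],[0,0,0,0,0,0,0],[0,0,0,0,0,0,0]]}}

```text
time: 20.1
position: [0.5907, 0.324, 0.0411]
tool_rot: [-0.08, 3.14, 0.003]
ft_force: [-0.5, 1.3, 6.4]
grip_width: 0.132
grip_force: 25.0
```

>>> {"fn": "step_arm", "kwargs": {"targets": [[-0.02,0.3,0,0,0,0,0],[-0.02,0.3,0,0,0,0,0],[-0.02,0.3,0,0,0,0,0],[0,0,0,0,0,0,0],[0,0,0,0,0,0,0]]}}

```text
time: 20.52
position: [0.5906, 0.3261, 0.041]
tool_rot: [0.074, -3.139, 0.015]
ft_force: [-5.2, -11.5, 14.2]
grip_width: 0.133
grip_force: 25.0
```

>>> {"fn": "step_arm", "kwargs": {"targets": [[0.04,-0.6,0,0,0,0,0],[0,0,0,0,0,0,0],[0,0,0,0,0,0,0.2],[0,0,0,0,0,0,0.4],[0,0,0,0,0,0,0.4]]}}

```text
time: 20.93
position: [0.5901, 0.3252, 0.0393]
tool_rot: [0.079, -3.14, 0.001]
ft_force: [0.1, 0.1, 0.3]
grip_width: 0.271
grip_force: 0.0
```

>>> {"fn": "step_arm", "kwargs": {"targets": [[0,0,1,0,0,0,0.4],[0,0,3,0,0,-5,0.5],[0,0,3,0,0,-7,0.6],[-0.5,-1.5,0,0,0,-7,0.7],[-0.5,-1.5,0,0,0,-7,0.7]]}}

```text
time: 21.35
position: [0.5808, 0.2981, 0.1131]
tool_rot: [0.635, 3.074, 0.006]
ft_force: [-1.0, -0.5, -1.0]
grip_width: 0.614
grip_force: 0.0
```

Run:
```python
from h import *
for n in("top","side"):
    im,d=ctrl.get_image(n); cv2.imwrite(f"pics/{n}1.png",im[...,::-1]); np.save(n+"1.npy",d)
print(ctrl.get_state()["position"],ctrl.get_state()["joint_positions"].round(2))
```

```text
[0.58088025 0.29323594 0.11087888] [ 0.15  0.55 -0.89  1.56  0.45  1.25  0.35]
```

View pics/top1.png

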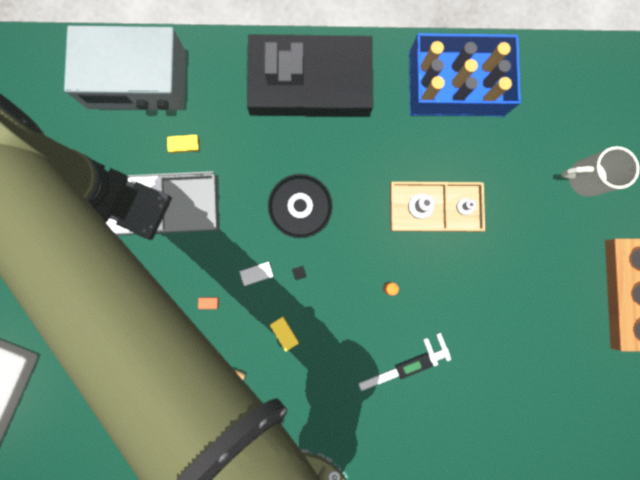

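View pics/side1.png

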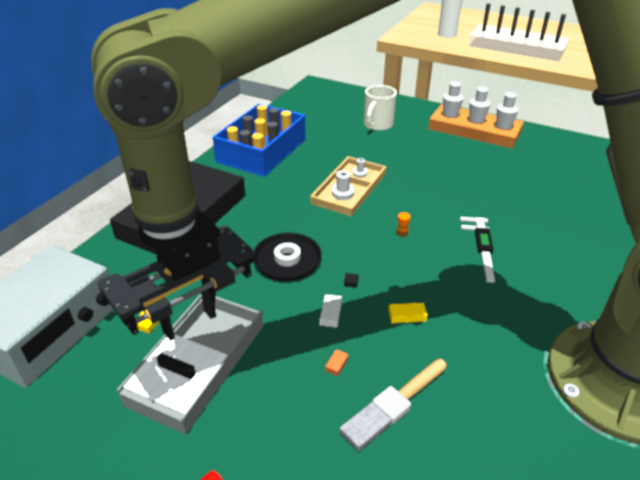

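The pictures confirm the plugs in the tray at (423,206) and (467,206), the ring centred in the dish at (300,206), and the well open at about (189,201) in the top view. Next is the block at (256,274), turning so the fingers close across its width.

>>> {"fn": "step_arm", "kwargs": {"targets": [[-1.4,-2.3,0,0,0,-6.8,0.7],[-1.4,-2.3,0,0,0,-6.8,0.7],[-1.4,-2.3,0,0,0,-6.8,0.7],[-1.4,-2.3,0,0,0,-6.8,0.7],[-1.4,-2.3,0,0,0,-6.8,0.7]]}}

```text
time: 21.87
position: [0.5095, 0.1807, 0.1099]
tool_rot: [-1.503, -2.758, -0.001]
ft_force: [0.6, -0.4, -0.5]
grip_width: 0.698
grip_force: 0.0
```

>>> {"fn": "step_arm", "kwargs": {"targets": [[-1.4,-2.3,0,0,0,-6.8,0.7],[-1.4,-2.3,0,0,0,-6.8,0.7],[-1.4,-2.3,0,0,0,0,0.7],[-1.2,-2.3,0,0,0,0,0.7],[0,0,-2,0,0,0,0.7]]}}

```text
time: 22.28
position: [0.4573, 0.0847, 0.0925]
tool_rot: [1.815, 2.556, -0.002]
ft_force: [1.9, 0.3, 1.2]
grip_width: 0.702
grip_force: 0.0
```

>>> {"fn": "step_arm", "kwargs": {"targets": [[0,0,0,0,0,0,0.7],[0,0,0,0,0,0,0.7],[0,0,0,0,0,0,0.7],[0,0,0,0,0,0,0.7],[0,0,0,0,0,0,0.7]]}}

```text
time: 22.7
position: [0.457, 0.09, 0.0907]
tool_rot: [1.815, 2.564, 0.002]
ft_force: [-0.3, -0.0, -0.4]
grip_width: 0.699
grip_force: 0.0
```

>>> {"fn": "step_arm", "kwargs": {"targets": [[0.03,-0.42,-2,0,0,0,0.7],[0,0,-3,0,0,0,0.7],[0,0,-2,0,0,0,0.7],[0,0,-1,0,0,0,0.7],[0,0,-0.6,0,0,0,0.7]]}}

```text
time: 23.12
position: [0.4559, 0.0851, 0.003]
tool_rot: [-1.815, -2.561, 0.001]
ft_force: [-0.7, -0.2, -0.6]
grip_width: 0.702
grip_force: 0.0
```

>>> {"fn": "step_arm", "kwargs": {"targets": [[0,0,0,0,0,0,0.5],[0,0,0,0,0,0,0.4],[0,0,0,0,0,0,0.3],[0,0,0,0,0,0,0.2],[0,0,0,0,0,0,0.2]]}}

```text
time: 23.53
position: [0.4575, 0.0846, 0.005]
tool_rot: [1.817, 2.561, 0.001]
ft_force: [-0.1, 0.2, 0.1]
grip_width: 0.407
grip_force: 0.0
```

>>> {"fn": "step_arm", "kwargs": {"targets": [[0,0,0,0,0,0,0],[0,0,0,0,0,0,0],[0,0,0,0,0,0,0],[0,0,0,0,0,0,0],[0,0,0,0,0,0,0]]}}

```text
time: 23.95
position: [0.4574, 0.0846, 0.0048]
tool_rot: [1.817, 2.561, 0.001]
ft_force: [-1.2, -0.2, 5.4]
grip_width: 0.341
grip_force: 25.0
```

>>> {"fn": "step_arm", "kwargs": {"targets": [[0,0,1.5,0,0,0,0],[0,0,3,0,0,0,0],[0,0,3,0,0,0,0],[2,2,0,0,0,-4,0],[2.4,2.3,0,0,0,-4,0]]}}

```text
time: 24.37
position: [0.5021, 0.1252, 0.0814]
tool_rot: [1.997, 2.416, -0.0]
ft_force: [0.3, 0.9, -0.9]
grip_width: 0.342
grip_force: 25.0
```

>>> {"fn": "step_arm", "kwargs": {"targets": [[2.4,2.3,0,0,0,-4,0],[2.4,2.3,0,0,0,-4.6,0],[2.4,2.3,0,0,0,0,0],[2.3,2.2,0,0,0,0,0],[0,0,0,0,0,0,0]]}}

```text
time: 24.78
position: [0.5978, 0.2241, 0.0779]
tool_rot: [-2.163, -2.274, -0.007]
ft_force: [0.0, -0.4, -1.3]
grip_width: 0.342
grip_force: 25.0
```

>>> {"fn": "step_arm", "kwargs": {"targets": [[0,0,0,0,0,0,0],[0,0,0,0,0,0,0],[0,0,0,0,0,0,0],[0,0,0,0,0,0,0],[0,0,0,0,0,0,0]]}}

```text
time: 25.2
position: [0.5954, 0.2173, 0.0793]
tool_rot: [2.169, 2.271, -0.001]
ft_force: [0.3, 0.3, -2.1]
grip_width: 0.343
grip_force: 25.0
```

Run:
```python
from h import *
for n in("top","side"):
    im,d=ctrl.get_image(n); cv2.imwrite(f"pics/{n}2.png",im[...,::-1])
a=cv2.imread("pics/top2.png")[160:250,90:230]; b=cv2.imread("pics/side2.png")[270:440,100:290]
cv2.imwrite("pics/c2.png",np.hstack([cv2.resize(a,(420,380)),cv2.resize(b,(380,380))]))
# predicted pixels of well corners for hypothesised case pose
c=np.array([.5935,.278]); th=np.radians(2.8); R2=np.array([[np.cos(th),-np.sin(th)],[np.sin(th),np.cos(th)]])
q=np.array([[-.051,-.108],[.051,-.108],[.051,-.008],[-.051,-.008]])@R2.T+c
print(q.round(3),proj("top",np.c_[q,[.032]*4]).round(1),"centre",(np.array([0,-.058])@R2.T+c).round(4))
```

```text
[[0.548 0.168]
 [0.65  0.173]
 [0.645 0.273]
 [0.543 0.268]] [[213.5 227. ]
 [212.  175.7]
 [161.1 177.8]
 [162.  229.3]] centre [0.5963 0.2201]
```

View pics/c2.png

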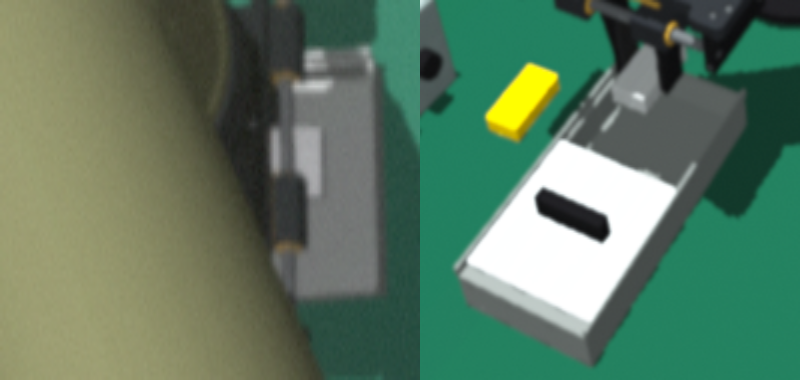

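The crop shows the cover fully back, and the block held over the open well. The predicted well corners (u 161–213, v 176–229) match the picture, so I'm lowering.

>>> {"fn": "step_arm", "kwargs": {"targets": [[0.05,0.25,-1.5,0,0,0,0],[0,0,-2,0,0,0,0],[0,0,-1.5,0,0,0,0],[0,0,-0.8,0,0,0,0],[0,0,-0.4,0,0,0,0]]}}

```text
time: 25.72
position: [0.5947, 0.2204, 0.0146]
tool_rot: [-2.168, -2.272, 0.005]
ft_force: [-0.3, -0.1, -1.2]
grip_width: 0.341
grip_force: 25.0
```

>>> {"fn": "step_arm", "kwargs": {"targets": [[0,0,-0.1,0,0,0,0],[0,0,0,0,0,0,0],[0,0,0,0,0,0,0],[0,0,0,0,0,0,0],[0,0,0,0,0,0,0]]}}

```text
time: 26.13
position: [0.5967, 0.2213, 0.0169]
tool_rot: [2.168, 2.272, 0.002]
ft_force: [0.3, 0.0, -2.1]
grip_width: 0.34
grip_force: 25.0
```

>>> {"fn": "step_arm", "kwargs": {"targets": [[0,0,-0.2,0,0,0,0],[0,0,-0.1,0,0,0,0],[0,0,-0.1,0,0,0,0],[0,0,0,0,0,0,0],[0,0,0,0,0,0,0]]}}

```text
time: 26.55
position: [0.596, 0.221, 0.0119]
tool_rot: [-2.169, -2.273, 0.0]
ft_force: [0.3, -0.2, -1.6]
grip_width: 0.34
grip_force: 25.0
```

>>> {"fn": "step_arm", "kwargs": {"targets": [[0,0,-0.1,0,0,0,0],[0,0,-0.1,0,0,0,0],[0,0,-0.05,0,0,0,0],[0,0,0,0,0,0,0],[0,0,0,0,0,0,0]]}}

```text
time: 26.97
position: [0.5962, 0.2211, 0.0099]
tool_rot: [2.168, 2.273, 0.0]
ft_force: [-0.6, -0.9, 2.5]
grip_width: 0.344
grip_force: 25.0
```

>>> {"fn": "step_arm", "kwargs": {"targets": [[0,0,0,0,0,0,0.45],[0,0,0,0,0,0,0.5],[0,0,0,0,0,0,0.5],[0,0,0.5,0,0,0,0.5],[0,0,2,0,0,0,0.5]]}}

```text
time: 27.38
position: [0.5939, 0.2199, 0.0319]
tool_rot: [-2.167, -2.271, 0.008]
ft_force: [-0.5, -0.9, -0.2]
grip_width: 0.492
grip_force: 0.0
```

>>> {"fn": "step_arm", "kwargs": {"targets": [[0,0,3,0,0,0,0.5],[0,0,3,0,0,5,0.6],[0,0,1.5,0,0,6,0.6],[0,1,0,0,0,6,0.6],[0,1,0,0,0,6,0.6]]}}

```text
time: 27.8
position: [0.5977, 0.2409, 0.1119]
tool_rot: [1.666, 2.66, 0.004]
ft_force: [-0.5, -0.6, -0.2]
grip_width: 0.597
grip_force: 0.0
```

>>> {"fn": "step_arm", "kwargs": {"targets": [[-0.1,1,0,0,0,6.5,0.6],[-0.1,1,0,0,0,6.5,0.6],[-0.1,1,0,0,0,6.5,0.6],[-0.1,1,0,0,0,6.5,0.6],[-0.1,1,0,0,0,6.5,0.6]]}}

```text
time: 28.22
position: [0.5913, 0.2915, 0.1101]
tool_rot: [0.853, 3.023, 0.001]
ft_force: [-0.8, 0.7, 0.6]
grip_width: 0.602
grip_force: 0.0
```

>>> {"fn": "step_arm", "kwargs": {"targets": [[0,1,0,0,0,6.5,0.6],[0,1,0,0,0,6.5,0.6],[0,1,0,0,0,6.5,0.6],[0,0.5,0,0,0,6.5,0.6],[0,0,0,0,0,6.5,0.6]]}}

```text
time: 28.63
position: [0.5906, 0.328, 0.1101]
tool_rot: [-0.031, 3.141, 0.003]
ft_force: [-0.2, -0.6, -0.2]
grip_width: 0.6
grip_force: 0.0
```

>>> {"fn": "step_arm", "kwargs": {"targets": [[0,0,0,0,0,2,0.6],[0,0,0,0,0,0,0.6],[0,0,0,0,0,0,0.6],[0,0,0,0,0,0,0.6],[0,0,0,0,0,0,0.6]]}}

```text
time: 29.05
position: [0.5913, 0.3259, 0.1098]
tool_rot: [-0.072, 3.14, -0.0]
ft_force: [-1.1, 0.5, 0.4]
grip_width: 0.597
grip_force: 0.0
```

Run:
```python
from h import *
im,d=ctrl.get_image("top"); ims,ds=ctrl.get_image("side")
a=im[160:250,90:230,::-1]; b=ims[250:440,100:290,::-1]
cv2.imwrite("pics/c3.png",np.hstack([cv2.resize(a,(420,380)),cv2.resize(b,(380,380))]))
for n,D in(("top",d),("side",ds)):
    P=cloud(n,D); k=(np.abs(P[...,0]-.596)<.04)&(np.abs(P[...,1]-.215)<.04)&(P[...,2]>.015)&(P[...,2]<.027)
    print(n,k.sum(),P[k].min(0).round(3),P[k].max(0).round(3),np.median(P[k],0).round(4)) if k.any() else 0
```

```text
top 459 [0.58  0.19  0.015] [0.612 0.25  0.025] [0.595  0.2196 0.0202]
side 586 [0.579 0.19  0.015] [0.612 0.251 0.024] [0.5946 0.2233 0.02  ]
```

View pics/c3.png

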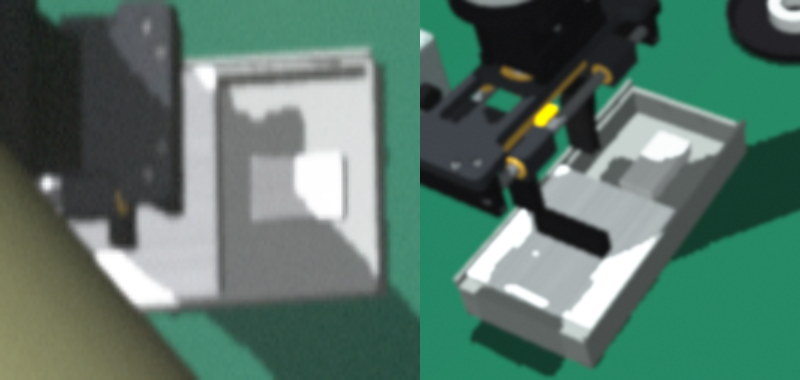

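The block lies flat in the well, top at 20 mm and centred at about (0.595, 0.220). Next I grip the rib and slide the cover shut.

>>> {"fn": "step_arm", "kwargs": {"targets": [[0,0,-2.5,0,0,0,0.6],[0,0,-2.5,0,0,0,0.6],[0,0,-1.3,0,0,0,0.5],[0,0,-0.5,0,0,0,0.4],[0,0,-0.1,0,0,0,0.4]]}}

```text
time: 29.57
position: [0.5906, 0.3257, 0.0395]
tool_rot: [0.074, -3.139, 0.001]
ft_force: [-0.1, -0.4, 0.5]
grip_width: 0.458
grip_force: 0.0
```

>>> {"fn": "step_arm", "kwargs": {"targets": [[0,0,0,0,0,0,0.2],[0,0,0,0,0,0,0],[0,0,0,0,0,0,0],[0,0,0,0,0,0,0],[0,0,0,0,0,0,0]]}}

```text
time: 29.98
position: [0.5917, 0.3261, 0.0416]
tool_rot: [-0.073, 3.139, 0.0]
ft_force: [-0.7, -1.1, 2.4]
grip_width: 0.133
grip_force: 25.0
```

>>> {"fn": "step_arm", "kwargs": {"targets": [[0,0,0,0,0,0,0],[0,0,0,0,0,0,0],[0,0,0,0,0,0,0],[0,0,0,0,0,0,0],[0,0,0,0,0,0,0]]}}

```text
time: 30.4
position: [0.5917, 0.3261, 0.0415]
tool_rot: [-0.073, 3.139, 0.0]
ft_force: [-0.1, -1.6, 4.4]
grip_width: 0.136
grip_force: 25.0
```

>>> {"fn": "step_arm", "kwargs": {"targets": [[0.05,-1,0,0,0,0,0],[0.09,-1.8,0,0,0,0,0],[0.09,-1.8,0,0,0,0,0],[0.09,-1.8,0,0,0,0,0],[0.09,-1.8,0,0,0,0,0]]}}

```text
time: 30.82
position: [0.5962, 0.2445, 0.0415]
tool_rot: [-0.074, 3.138, 0.005]
ft_force: [3.2, 2.3, 3.6]
grip_width: 0.134
grip_force: 25.0
```

>>> {"fn": "step_arm", "kwargs": {"targets": [[0.05,-1,0,0,0,0,0],[0.03,-0.5,0,0,0,0,0],[0,0,0,0,0,0,0],[0,0,0,0,0,0,0],[0,0,0,0,0,0,0]]}}

```text
time: 31.23
position: [0.5972, 0.228, 0.0415]
tool_rot: [-0.072, 3.139, -0.001]
ft_force: [0.9, -0.8, 6.1]
grip_width: 0.136
grip_force: 25.0
```

Expected shut is y ≈ 0.222, so I push on to the stop.

>>> {"fn": "step_arm", "kwargs": {"targets": [[0.02,-0.3,0,0,0,0,0],[0.02,-0.3,0,0,0,0,0],[0.02,-0.3,0,0,0,0,0],[0,-0.2,0,0,0,0,0],[0,0,0,0,0,0,0]]}}

```text
time: 31.65
position: [0.5975, 0.2222, 0.0415]
tool_rot: [-0.076, 3.137, 0.012]
ft_force: [4.7, 8.5, 1.1]
grip_width: 0.139
grip_force: 25.0
```

Stop reached: 104 mm of travel, and the y force rose to 8.5 N. I unload, release and retreat clear.

>>> {"fn": "step_arm", "kwargs": {"targets": [[-0.03,0.4,0,0,0,0,0],[0,0,0,0,0,0,0],[0,0,0,0,0,0,0.2],[0,0,0,0,0,0,0.4],[0,0,0,0,0,0,0.4]]}}

```text
time: 32.07
position: [0.5953, 0.221, 0.0395]
tool_rot: [0.073, -3.138, 0.002]
ft_force: [0.3, -0.4, -0.7]
grip_width: 0.271
grip_force: 0.0
```

>>> {"fn": "step_arm", "kwargs": {"targets": [[0,0,1,0,0,0,0.4],[0,0,3,0,0,0,0.4],[0,0,3,0,0,0,0.4],[0,0,3,0,0,0,0.4],[0,0,3,0,0,0,0.4]]}}

```text
time: 32.48
position: [0.5957, 0.2218, 0.1721]
tool_rot: [0.074, -3.14, 0.0]
ft_force: [1.0, 0.3, -0.2]
grip_width: 0.397
grip_force: 0.0
```

>>> {"fn": "step_arm", "kwargs": {"targets": [[-1,2.5,0,0,0,0,0.4],[-2,2.5,0,0,0,0,0.4],[-2,2.5,0,0,0,0,0.4],[-2,2.5,0,0,0,0,0.4],[-2,2.5,0,0,0,0,0.4]]}}

```text
time: 32.9
position: [0.5051, 0.3477, 0.171]
tool_rot: [0.073, -3.14, 0.001]
ft_force: [0.9, -0.2, -0.5]
grip_width: 0.399
grip_force: 0.0
```

>>> {"fn": "step_arm", "kwargs": {"targets": [[-2,2,0,0,0,0,0.4],[-2,2,0,0,0,0,0.4],[0,0,0,0,0,0,0.4],[0,0,0,0,0,0,0.4],[0,0,0,0,0,0,0.4]]}}

```text
time: 33.32
position: [0.4668, 0.3864, 0.1707]
tool_rot: [-0.073, 3.14, -0.002]
ft_force: [0.1, -0.5, 0.1]
grip_width: 0.397
grip_force: 0.0
```

Run:
```python
from h import *
im,d=ctrl.get_image("top"); ims,ds=ctrl.get_image("side")
a=im[160:250,90:230,::-1]; b=ims[150:440,100:400,::-1]
cv2.imwrite("pics/c4.png",np.hstack([cv2.resize(a,(400,380)),cv2.resize(b,(393,380))]))
print(ctrl.get_state()["position"])
P=cloud("side",ds); k=(np.abs(P[...,0]-.596)<.045)&(np.abs(P[...,1]-.225)<.06)&(P[...,2]>.051)&(P[...,2]<.062); print("rib",k.sum(),P[k].mean(0).round(4))
```

```text
[0.46766137 0.38564008 0.17043098]
rib 0 [nan nan nan]<stdin>:6: RuntimeWarning: Mean of empty slice.
  ret = um.true_divide(
```

View pics/c4.png

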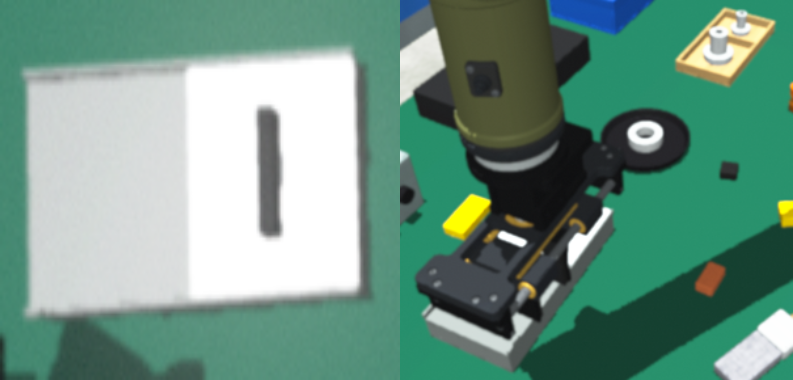

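The top crop shows the cover fully shut, with no gap at its right end (crop x ≈ 357). In the side crop both plugs are upright in the tray, the ring is flat in the dish and the arm is clear, so I'm handing in.

```bash
python3 -c "
from bench import ctrl; print(ctrl.close_job())"
```

```text
the job is handed in; nothing more can be done
None
```

The job is handed in: both plugs stand in their tray bays, the ring lies flat in the dish, the block lies flat in the case's well and the cover is shut, all confirmed by camera; no verdict came back at hand-in.

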